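Lid up the ingredient tubs at the pastry bench

TASK

Close up the pastry bench: put its own lid, matched by shape and size, on each of the four open steel ingredient tubs, so that every tub is fully closed with the lid lying flat on its rim. Leave the tubs standing where they are, and do not shift or knock over the sugar shaker or the nest of ring cutters that stand among them.

Things in the scene. Friction and masses are not known exactly. Their poses are not given: they have to be found in the camera images.
- lid_large_round: loose steel lid, round, 120 mm across, 0.15 kg, lying knob up. Origin: centre of its underside, z up through the knob. It lies on a plug (84 mm across, 6 mm deep); the plate above is 3 mm thick (top 9 mm above the origin); on it a black knob: slim neck, then a cylindrical head, 26 mm diameter, 25 to 47 mm above the origin, to grip. Fits only the large round tub.
- lid_small_round: loose steel lid, round, 88 mm across, 0.15 kg, lying knob up. Origin: centre of its underside, z up through the knob. It lies on a plug (52 mm across, 6 mm deep); the plate above is 3 mm thick (top 9 mm above the origin); on it a black knob: slim neck, then a cylindrical head, 26 mm diameter, 25 to 47 mm above the origin, to grip. Fits only the small round tub.
- lid_square: loose steel lid, square, 100 x 100 mm, 0.15 kg, lying knob up. Origin: centre of its underside, z up through the knob. It lies on a plug (64 x 64 mm, 6 mm deep); the plate above is 3 mm thick (top 9 mm above the origin); on it a black knob: slim neck, then a cylindrical head, 26 mm diameter, 25 to 47 mm above the origin, to grip. Fits only the square tub.
- lid_oblong: loose steel lid, oblong, 130 mm along its x axis by 80 mm along its y axis, 0.15 kg, lying knob up. Origin: centre of its underside, z up through the knob. It lies on a plug (94 x 44 mm, 6 mm deep); the plate above is 3 mm thick (top 9 mm above the origin); on it a black knob: slim neck, then a cylindrical head, 26 mm diameter, 25 to 47 mm above the origin, to grip. Fits only the oblong tub.
- tub_large_round: loose open steel tub of hazelnuts, round, 120 mm across over its rim, 60 mm high, 0.7 kg. Flat rim 10 mm wide round an opening 100 mm across. Origin: centre of its underside, z up. With its lid on, the plug hangs in the opening with 8 mm of play all round and the plate lies on the rim: the lid's origin is then 54 mm above the tub's.
- tub_small_round: loose open steel tub of chocolate drops, round, 88 mm across over its rim, 60 mm high, 0.7 kg. Flat rim 10 mm wide round an opening 68 mm across. Origin: centre of its underside, z up. With its lid on, the plug hangs in the opening with 8 mm of play all round and the plate lies on the rim: the lid's origin is then 54 mm above the tub's.
- tub_square: loose open steel tub of brown sugar cubes, square, 100 x 100 mm over its rim, 55 mm high, 0.7 kg. Flat rim 10 mm wide round an opening 80 x 80 mm. Origin: centre of its underside, z up. With its lid on, the plug hangs in the opening with 8 mm of play all round and the plate lies on the rim: the lid's origin is then 49 mm above the tub's.
- tub_oblong: loose open steel tub of cinnamon sticks, oblong, 130 mm along its x axis by 80 mm along its y axis over its rim, 50 mm high, 0.7 kg. Flat rim 10 mm wide round an opening 110 x 60 mm. Origin: centre of its underside, z up. With its lid on, the plug hangs in the opening with 8 mm of play all round and the plate lies on the rim: the lid's origin is then 44 mm above the tub's.
- shaker: bystander: aluminium sugar shaker with a perforated top, standing, 64 mm in diameter, 77 mm high; origin at the centre of its underside, z up. Not to be moved.
- cutters: bystander: nest of three plain steel ring cutters one inside the other, 83 mm in diameter over all, 40 mm high, open at top; origin at the centre of the underside, z up. Not to be moved.
Mind the look-alikes: they are no part of the job. What is shaped like the lid_square but turquoise is not meant. What is shaped like the lid_large_round but purple or turquoise is not meant.

How it is judged:
At the end, for the whole second after the job is handed in: Each lid lies flat (0.06 rad) on its own tub, plug down in the opening (origin 6 mm below the rim top, +-3 mm), within 12 mm of the tub's centre; lids and tubs at rest, tubs upright (0.06 rad) and moved under 50 mm; shaker and cutters moved under 30 mm (z of lid_large_round in the frame of tub_large_round between 0.0505 and 0.0565 m and horizontal distance between lid_large_round and tub_large_round below 0.012 m and angle between each of lid_large_round, tub_large_round, lid_small_round, tub_small_round, lid_square, tub_square, lid_oblong, tub_oblong's own z axis and vertical below 0.06 rad and distance of each of tub_large_round, tub_small_round, tub_square, tub_oblong from where it was at the start of the episode below 0.05 m and linear speed of each of lid_large_round, tub_large_round, lid_small_round, tub_small_round, lid_square, tub_square, lid_oblong, tub_oblong below 0.02 m/s and z of lid_small_round in the frame of tub_small_round between 0.0505 and 0.0565 m and horizontal distance between lid_small_round and tub_small_round below 0.012 m and z of lid_square in the frame of tub_square between 0.0455 and 0.0515 m and horizontal distance between lid_square and tub_square below 0.012 m and z of lid_oblong in the frame of tub_oblong between 0.0405 and 0.0465 m and horizontal distance between lid_oblong and tub_oblong below 0.012 m and distance of each of shaker, cutters from where it was at the start of the episode below 0.03 m); the robot touches nothing.
It fails at once if the sugar shaker is shifted 30 mm or more, or knocked over (distance of shaker from where it was at the start of the episode above 0.03 m or angle between shaker's own z axis and vertical above 0.35 rad).
It fails at once if the nest of cutters is shifted 30 mm or more, or knocked over (distance of cutters from where it was at the start of the episode above 0.03 m or angle between cutters's own z axis and vertical above 0.35 rad).
It fails at once if a tub is pushed 50 mm or more from its place, or tipped (distance of any of tub_large_round, tub_small_round, tub_square, tub_oblong from where it was at the start of the episode above 0.05 m or angle between any of tub_large_round, tub_small_round, tub_square, tub_oblong's own z axis and vertical above 0.35 rad).
It also fails if it takes over 120 s, if anything falls off the work surface, if the arm or the gripper's body presses on something with over 40 N, if the wrist force passes 120 N, or if a joint passes its speed limit or range.

ROBOT

A 7-joint arm with a two-finger parallel gripper is mounted at the origin on the work surface. World frame = base frame: x ahead of the robot, y to its left, z up, the work surface at z = 0. Lengths are in m, angles in rad, forces in N, time in s.
With the tool pointing down it reaches from about 0.4 to 0.925 m from the base axis. Payload 5.6 kg.
Tool frame: the origin (TCP) lies on the centre line of the jaws, within the pads' length; the fingertips stand 17 mm ahead of it and the grasp point (between the pads) lies 2 mm behind it (env.tip_extent is the distance from the TCP to the fingertips, in m); z points along the fingers, y is the direction in which the jaws open and shut (so a half turn about z gives the same grasp; the last joint's range is limited). The gripper opens to 85 mm and grips with 20 to 120 N. Pads are 22 mm wide; open, the fingers measure 114 mm over their backs; the gripper's body (76 mm by 85 mm) begins 54 mm behind the grasp point. The pads swing forward as they close: fully open they stand 13 mm farther back than shut.
Start: joints at [1.078, 0.468, -0.012, 1.603, 0.006, 1.071, -0.056], TCP at [0.283, -0.585, 0.248] pointing down, gripper open.
Joint ranges: [-2.53, 2.53], [-0.31, 2.02], [-1.57, 1.55], [0.28, 2.44], [-1.29, 4.43], [0.15, 1.84], [-2.92, 2.92]. Speed limits (rad/s): [2.57, 2.57, 3.14, 3.14, 3.14, 3.14, 3.14].

INTERFACE

Orientations are given as a unit quaternion [w, x, y, z].
In Python, from bench import env, optics gives the robot as it stands. The module is installed in compiled form; this text tells all that it offers.
- The arm moves only by the tool play_rows, never from a script. Its argument "moves" is a list of rows, each a list of 3 entries, a list of its own where there are three numbers: the shift along the tool's x, y, z scaled (see below), then the turn, a rotation vector about the tool's x, y, z scaled (see below), then the gripper's target within -1 to 1 (shut at 1, half-way at 0, fully open at -1). A call has 1 to 20 rows; each row shifts and turns the commanded pose from where the row before left it, along the tool's axes as they then stand; what a row does not reach is not made up. The controller multiplies each number of a shift by 50 mm and each number of a turn by 120 degrees. A row lasts 1/8 s, in which the tool goes at most 62.5 mm and 10.7 degrees, less where a joint would pass 70% of its speed; a pose out of reach is approached as far as the arm can. A call with a number of a shift or a turn outside -1 to 1 is refused whole. A call with a gripper value outside its range is refused whole. The fingers move at their own pace and stop on an object; the grip force is fixed at half the most. Time passes only in rows, so rows that do not move let the fingers close. It gives the time, the measured TCP pose, the force and the opening at its end, in the units of the state.
- env.read_state(): the state, without advancing time (a new reading comes with each control period).
- optics.grab_frame(name): name is "scene" or "top" or "wrist"; returns (picture, depth): 480x640x3 uint8, blue, green, red; 480x640 float32, m along the optical axis (not along the pixel's ray), 0 where there is no reading.
- optics.calibration(name): a dict with "fov_y" (degrees; the focal length in pixels is half the picture's height over the tangent of half this angle, whatever the lens; pixels are square), "cx", "cy" (the principal point, pixels), "k1" (the pictures are not rectified: a ray, as slopes to the right and down, at radius r is drawn at 1 + k1 r^2 times it, then the intrinsics apply), "cam_to_world" (4x4, takes a point from camera to world coordinates). Camera axes: x right, y up, looking along -z (the intrinsics and any distortion apply to the point x, -y, -z); pixel columns grow to the right and rows downward; lengths in m; the calibration is good to about 2 mm. A picture is of the moment at which its call begins: read the wrist's pose just before it. calibration takes no time and is no camera call; for the wrist camera it gives the pose at the moment of the call.
- env.sign_off(): hands the job in, once; it reports no verdict.
The state is a dict: "clock": time; "joints": joint angles; "dq": joint speeds; "joint_torque": joint torques, N m; "tcp_pos": TCP position; "orientation": TCP orientation; "force": force on the tool from outside, world axes, zero at the start; "wrist_torque": the same for the moment, N m; "grip_width": finger opening in m.
Only numpy, scipy, OpenCV 4.12 (cv2) and the standard library are available. Lean on these libraries where they do the work, as an engineer would, in place of code of your own. Each camera call takes 0.05 s, during which the arm holds its last target.

## Working session

There is one attempt and no reset: what is moved stays moved. The work goes in short steps, Python scripts to look and compute and a tool call to move; the robot and the scene stay as the last step left them, time stands still between calls to the robot, and variables do not carry over. Pictures are saved under pics/ and viewed, and the job is handed in when it is done.

Besides the shell and the picture viewer there is one more tool, called after "Call:" as name(argument=value, ...) on one line, values as JSON. play_rows: Moves the arm, as the interface text tells. Its arguments: {"type":"object","properties":{"moves":{"type":"array","items":{"type":"array"}}},"required":["moves"]}

```bash
mkdir -p pics; ls
python3 - <<'E'
from bench import env, optics
import cv2
print(env.read_state())
for n in ["scene","top"]:
    p,d=optics.grab_frame(n); cv2.imwrite(f"pics/{n}0.png",p)
    import numpy as np
    np.save(f"pics/{n}0.npy",d); print(n,optics.calibration(n))
E
```

```text
pics
{'clock': 0.0, 'joints': array([ 1.07797976,  0.46840157, -0.01159453,  1.60365946,  0.00597975,
        1.07141791, -0.0563277 ]), 'dq': array([ 6.36410211e-04, -7.34281656e-05, -1.07098147e-03, -1.09375241e-04,
        1.57941096e-03, -7.19541787e-04, -7.32438748e-04]), 'joint_torque': array([-4.64386030e-04, -5.32386124e+01,  2.13656860e-02, -2.51307625e+01,
        1.14817990e-02,  7.73621374e-03,  5.70205395e-05]), 'tcp_pos': array([ 0.282319  , -0.58487386,  0.24730764]), 'orientation': array([-8.88132071e-04,  9.74826255e-01,  2.22963934e-01, -2.61627280e-04]), 'force': array([ 0.08838447,  0.18937085, -0.17000995]), 'wrist_torque': array([-0.01462483,  0.02101927, -0.02512152]), 'grip_width': 0.08532733897479684}
scene {'fov_y': 52.21103238489572, 'cx': 319.97249349567954, 'cy': 240.46207411842815, 'k1': -0.04329274413751346, 'cam_to_world': array([[ 0.83086585, -0.29904315,  0.46929217,  1.01052607],
       [ 0.55636179,  0.46325259, -0.68982505, -0.80582845],
       [-0.01111336,  0.8342483 ,  0.55127694,  0.68810578],
       [ 0.        ,  0.        ,  0.        ,  1.        ]])}
top {'fov_y': 57.740557767603654, 'cx': 313.7851523900336, 'cy': 245.3110912725219, 'k1': -0.022026422033351752, 'cam_to_world': array([[ 0.0090535 ,  0.99096077, -0.13384614,  0.34687404],
       [-0.99988888,  0.00738605, -0.01294924, -0.036066  ],
       [-0.01184359,  0.1339485 ,  0.99091752,  1.13434088],
       [ 0.        ,  0.        ,  0.        ,  1.        ]])}
```

View pics/top0.png

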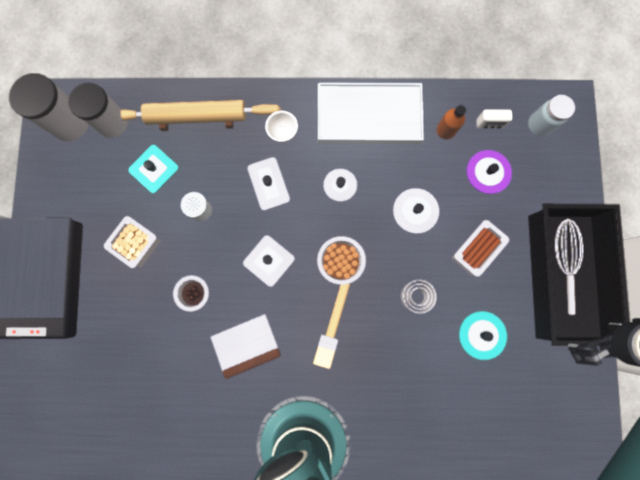

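View pics/scene0.png

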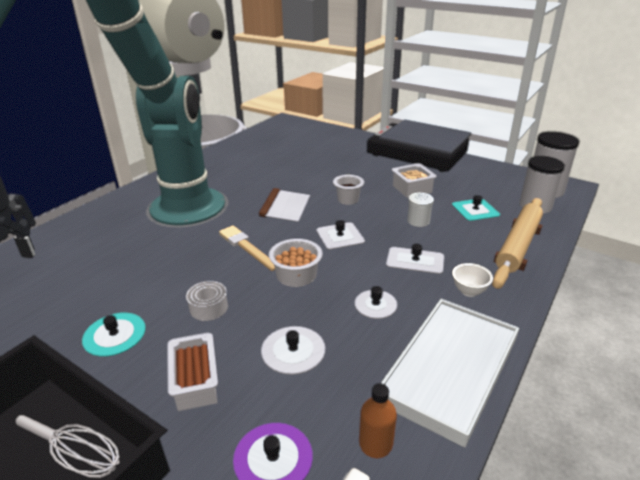

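```bash
cat > h.py <<'E'
import numpy as np, cv2
from bench import env, optics
def rays(name,uv,cal=None):
    c=cal or optics.calibration(name); f=240/np.tan(np.radians(c['fov_y']/2))
    uv=np.asarray(uv,float).reshape(-1,1,2)
    K=np.array([[f,0,c['cx']],[0,f,c['cy']],[0,0,1]]); D=np.array([c['k1'],0,0,0,0])
    return cv2.undistortPoints(uv,K,D).reshape(-1,2),c
def pts(name,uv,z,cal=None): # depth -> world
    s,c=rays(name,uv,cal); z=np.asarray(z,float)
    P=np.c_[s[:,0]*z,-s[:,1]*z,-z]; T=c['cam_to_world']; return P@T[:3,:3].T+T[:3,3]
def onplane(name,uv,h,cal=None):
    s,c=rays(name,uv,cal); T=c['cam_to_world']
    d=np.c_[s[:,0],-s[:,1],-np.ones(len(s))]@T[:3,:3].T
    t=(h-T[2,3])/d[:,2]; return T[:3,3]+d*t[:,None]
def cloud(name,d,cal=None):
    v,u=np.mgrid[:480,:640]; return pts(name,np.c_[u.ravel(),v.ravel()],d.ravel(),cal).reshape(480,640,3)
E
python3 - <<'E'
from h import *
d=np.load('pics/top0.npy'); W=cloud('top',d)
tab=W[320:330,100:200,2] ; 
for (u,v) in [(150,320),(300,300),(450,380),(380,240),(230,220)]: print(u,v,W[v-3:v+3,u-3:u+3].mean((0,1)).round(4))
things={'tub_sq':(130,242,32,.055),'tub_sm':(191,293,24,.06),'tub_lg':(341,260,32,.06),'tub_ob':(481,248,36,.05),
'lid_ob':(268,184,34,.009),'lid_sm':(340,185,24,.009),'lid_lg':(416,210,30,.009),'lid_sq':(268,260,32,.009),'shk':(195,206,20,.077),'cut':(419,296,25,.04)}
for n,(u,v,r,h) in things.items():
    P=W[v-r:v+r,u-r:u+r].reshape(-1,3)
    m=np.abs(P[:,2]-h)<(.004 if h<.02 else .008); Q=P[m]
    (c,s,a)=cv2.minAreaRect((Q[:,:2]*1000).astype(np.float32))
    cc,cr=cv2.minEnclosingCircle((Q[:,:2]*1000).astype(np.float32))
    print(n,m.sum(),'zmed',np.median(Q[:,2]).round(4),'rect',np.round(c,1),np.round(s,1),round(a,1),'circ',np.round(cc,1),round(cr,1))
    if n.startswith('lid'):
        k=P[P[:,2]>.035]; print('  knob',k.mean(0).round(4),len(k),'zmax',k[:,2].max().round(4))
E
```

```text
150 320 [0.3041 0.3911 0.0305]
300 300 [ 0.3583  0.0145 -0.0017]
450 380 [ 0.1604 -0.3676 -0.0016]
380 240 [ 0.5171 -0.1942 -0.0017]
230 220 [ 0.5679  0.2038 -0.0009]
tub_sq 675 zmed 0.054 rect [499.1 444.9] [102.9 101.1] 55.7 circ [499.2 445.2] 67.1
tub_sm 412 zmed 0.0588 rect [369.6 281.3] [85.5 84.2] 25.1 circ [370.4 281. ] 43.6
tub_lg 588 zmed 0.0584 rect [455.3 -88.7] [117.1 117.6] 89.6 circ [456.  -89.6] 59.9
tub_ob 681 zmed 0.0478 rect [ 490.2 -444.2] [ 81.5 132.2] 48.5 circ [ 491.1 -443.6] 73.4
lid_ob 1206 zmed 0.0082 rect [663.6 110.1] [172.3 167.8] 3.4 circ [657.1  91.3] 102.3
  knob [0.5976 0.0734 0.2731] 105 zmax 1.1343
lid_sm 655 zmed 0.008 rect [671.6 -91.3] [ 88.  107.8] 69.5 circ [ 672.6 -101.6] 60.3
  knob [ 0.6332 -0.084   0.1404] 91 zmax 1.1343
lid_lg 1340 zmed 0.0079 rect [ 597.4 -280.7] [158.9 135.5] 0.4 circ [ 597.4 -270.2] 98.0
  knob [ 0.5692 -0.264   0.1501] 93 zmax 1.1343
lid_sq 1234 zmed 0.0082 rect [465.4  96.2] [127.3 152.6] 77.7 circ [465.4  96.2] 99.4
  knob [0.4346 0.0691 0.2711] 106 zmax 1.1343
shk 414 zmed 0.0729 rect [593.2 282.2] [59.6 59.8] 45.9 circ [593.  282.6] 31.1
cut 325 zmed 0.0373 rect [ 369.3 -285.5] [79.7 81.4] 0.6 circ [ 368.  -286.5] 41.7
```

Run:
```python
import cv2
p=cv2.imread('pics/top0.png')
cv2.imwrite('pics/top0z.png',cv2.resize(p[140:340,90:350],None,fx=3,fy=3,interpolation=cv2.INTER_CUBIC))
```

```text
(no output)
```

View pics/top0z.png

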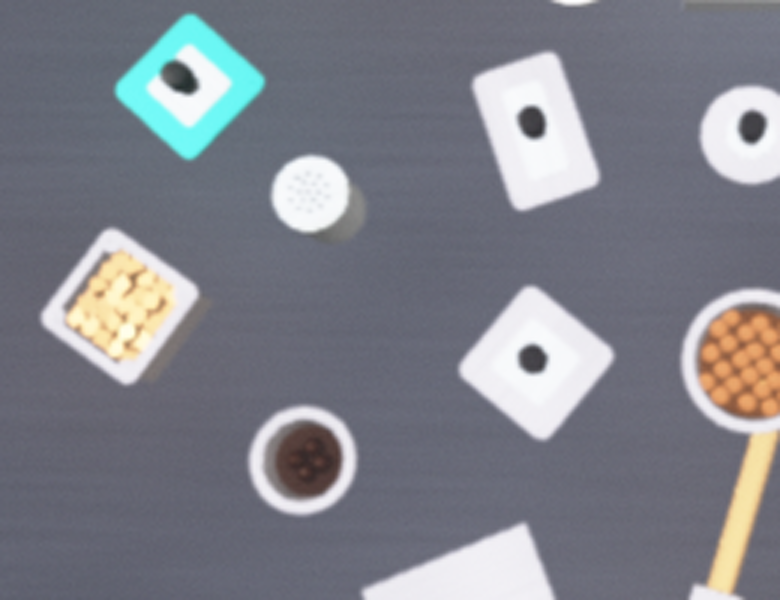

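Run:
```python
from h import *
p=cv2.imread('pics/top0.png'); d=np.load('pics/top0.npy'); W=cloud('top',d)
m=(p.min(2)>150).astype(np.uint8)
n,L,st,ce=cv2.connectedComponentsWithStats(m)
for nm,(u,v,h,dd) in {'lid_ob':(278,195,.009,1),'lid_sm':(340,195,.009,1),'lid_lg':(416,222,.009,1),'lid_sq':(268,272,.009,1),
 'tub_sq':(112,245,.055,0),'tub_sm':(176,293,.06,0),'tub_lg':(320,260,.06,0),'tub_ob':(464,254,.05,0)}.items():
    y,x=np.mgrid[v-6:v+7,u-6:u+7]; l=np.bincount(L[v-6:v+7,u-6:u+7][L[v-6:v+7,u-6:u+7]>0]).argmax()
    c=max(cv2.findContours((L==l).astype(np.uint8),cv2.RETR_EXTERNAL,cv2.CHAIN_APPROX_NONE)[0],key=len)
    Q=(onplane('top',c.reshape(-1,2),h)[:,:2]*1000).astype(np.float32)
    r=cv2.minAreaRect(Q); e=cv2.fitEllipse(Q)
    print(nm,'rect',np.round(r[0],1),np.round(r[1],1),round(r[2],1),'ell',np.round(e[0],1),np.round(e[1],1))
    if dd:
        x0,y0,w,hh=cv2.boundingRect(c); q=W[y0:y0+hh,x0:x0+w].reshape(-1,3); dv=d[y0:y0+hh,x0:x0+w].ravel()>0
        k=q[dv&(q[:,2]>.038)&(q[:,2]<.06)]; print('   knob top',k.mean(0).round(4),len(k), (k.max(0)-k.min(0)).round(3))
```

```text
lid_ob rect [665.8 101.9] [133.3  83.3] 19.5 ell [665.9 102.2] [ 92.1 155.5]
   knob top [0.6647 0.1027 0.0453] 78 [0.023 0.024 0.012]
lid_sm rect [662.8 -88.3] [90.3 87.9] 0.3 ell [662.9 -89.2] [88.8 89.2]
   knob top [ 0.6609 -0.0887  0.0447] 82 [0.024 0.023 0.011]
lid_lg rect [ 594.  -289.7] [120.7 120.4] 44.2 ell [ 594.3 -289.1] [120.4 120.7]
   knob top [ 0.5931 -0.2884  0.0448] 83 [0.024 0.024 0.012]
lid_sq rect [458.5  96.6] [103.2 103.4] 51.3 ell [458.6  96.6] [117.7 118.5]
   knob top [0.4576 0.0968 0.0451] 83 [0.023 0.023 0.011]
tub_sq rect [499.3 444.4] [103.1 103.1] 55.9 ell [499.3 444.4] [117.1 117.7]
tub_sm rect [371.2 281.2] [87.2 87.6] 46.4 ell [371.3 281.3] [87.3 87.8]
tub_lg rect [355.2 -86.7] [119.6 322.4] 88.3 ell [378.9 -70.2] [115.5 328.7]
tub_ob rect [ 490.6 -442.7] [ 83.2 133.3] 48.4 ell [ 490.5 -442.5] [ 92.9 156.6]
```

Call:
play_rows(moves=[[[0,0,0],[0,0,0.0716],-1],[[0,0,0],[0,0,0.0716],-1],[[0,0,0],[0,0,0.0716],-1],[[0.78,-0.74,0],[0,0,0],-1],[[0.78,-0.74,0],[0,0,0],-1],[[0.78,-0.74,0],[0,0,0],-1],[[0.78,-0.74,0],[0,0,0],-1],[[0.78,-0.74,0],[0,0,0],-1],[[0.78,-0.74,0],[0,0,0],-1],[[0.78,-0.74,0],[0,0,0],-1],[[0.78,-0.74,0],[0,0,0],-1],[[0,0,0],[0,0,0],-1],[[0,0,0],[0,0,0],-1]])

```text
clock: 1.72
tcp_pos: [0.594, -0.2898, 0.2476]
orientation: [0.0, 1.0, -0.0, -0.001]
force: [0.2, -0.5, -0.6]
grip_width: 0.0853
```

Run:
```python
from h import *
print(env.read_state()['tcp_pos'])
c=optics.calibration('wrist'); p,d=optics.grab_frame('wrist'); cv2.imwrite('pics/w1.png',p)
W=cloud('wrist',d,c); ok=(d>0)&(W[:,:,2]>.04)&(W[:,:,2]<.055)&(np.hypot(W[:,:,0]-.594,W[:,:,1]+.289)<.05)
print(W[ok].mean(0),ok.sum())
```

```text
[ 0.59399786 -0.28978255  0.2475857 ]
[ 0.59597373 -0.29073317  0.0467317 ] 796
```

View pics/w1.png

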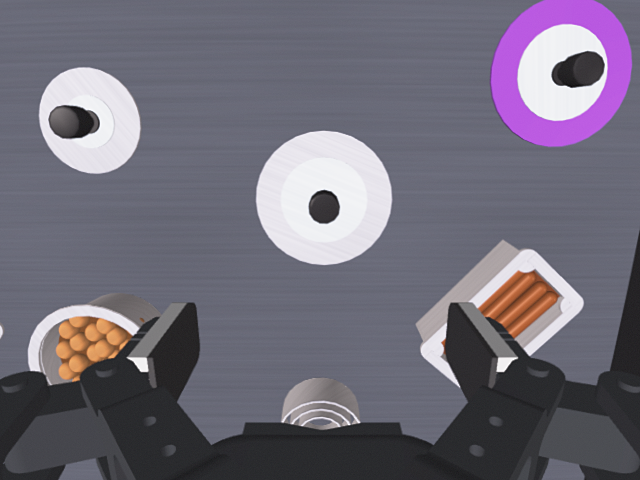

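Call:
play_rows(moves=[[[0.02,0,0.8],[0,0,0],-1],[[0,0,0.8],[0,0,0],-1],[[0,0,0.8],[0,0,0],-1],[[0,0,0.8],[0,0,0],-1],[[0,0,0.6],[0,0,0],-1],[[0,0,0.43],[0,0,0],-1],[[0,0,0],[0,0,0],-1],[[0,0,0],[0,0,0],1],[[0,0,0],[0,0,0],1],[[0,0,0],[0,0,0],1],[[0,0,0],[0,0,0],1],[[0,0,0],[0,0,0],1],[[0,0,0],[0,0,0],1],[[0,0,0],[0,0,0],1],[[0,0,0],[0,0,0],1]])

```text
clock: 3.65
tcp_pos: [0.5963, -0.2898, 0.038]
orientation: [0.0, 1.0, -0.0, 0.001]
force: [-0.8, 0.6, 6.5]
grip_width: 0.0245
```

Call:
play_rows(moves=[[[0,0,-0.4],[0,0,0],1],[[0,0,-0.7],[0,0,0],1],[[0,0,-0.7],[0,0,0],1],[[0,0,-0.7],[0,0,0],1],[[0,0,-0.7],[0,0,0],1],[[-0.468,-0.669,0],[0,0,0],1],[[-0.468,-0.669,0],[0,0,0],1],[[-0.468,-0.669,0],[0,0,0],1],[[-0.468,-0.669,0],[0,0,0],1],[[-0.468,-0.669,0],[0,0,0],1],[[-0.468,-0.669,0],[0,0,0],1],[[0,0,0],[0,0,0],1],[[0,0,0],[0,0,0],1],[[0,0,0],[0,0,0],1]])

```text
clock: 5.4
tcp_pos: [0.4558, -0.0896, 0.1971]
orientation: [0.0, 1.0, -0.001, 0.0]
force: [-0.3, -0.7, -1.0]
grip_width: 0.024
```

Run:
```python
from h import *
print(env.read_state()['tcp_pos'])
for n in ['top','scene','wrist']:
    p,d=optics.grab_frame(n); cv2.imwrite(f'pics/{n}2.png',p); np.save(f'pics/{n}2.npy',d)
```

```text
[ 0.45584187 -0.08962804  0.19710124]
```

View pics/scene2.png

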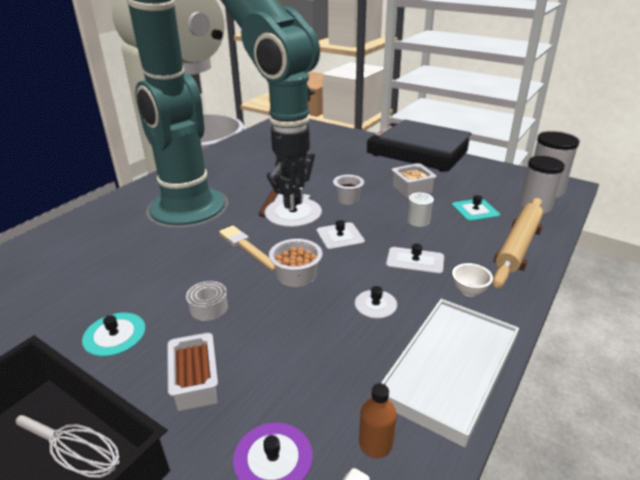

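View pics/wrist2.png

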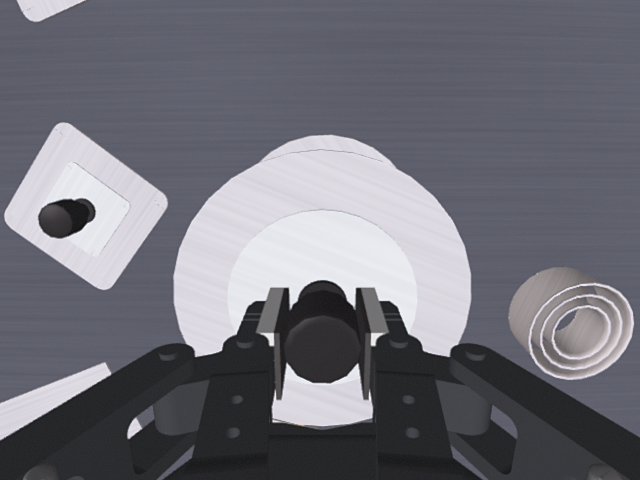

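Call:
play_rows(moves=[[[0,0,0.6],[0,0,0],1],[[0,0,0.6],[0,0,0],1],[[0,0,0.5],[0,0,0],1],[[0,0,0.2],[0,0,0],1],[[0,0,0.1],[0,0,0],1],[[0,0,0.08],[0,0,0],1],[[0,0,0],[0,0,0],1],[[0,0,0],[0,0,0],1]])

```text
clock: 6.55
tcp_pos: [0.4556, -0.0888, 0.0933]
orientation: [0.0, 1.0, -0.0, 0.001]
force: [-0.0, 0.2, -0.9]
grip_width: 0.0242
```

Call:
play_rows(moves=[[[0,0,0.02],[0,0,0],-1],[[0,0,0],[0,0,0],-1],[[0,0,0],[0,0,0],-1],[[0,0,0],[0,0,0],-1],[[0,0,0],[0,0,0],-1],[[0,0,0],[0,0,0],-1],[[0,0,-0.6],[0,0,0],-1],[[0,0,-0.8],[0,0,0],-1],[[0,0,-0.8],[0,0,0],-1],[[0,0,-0.2],[0,0,0],-1],[[0.7,0,0],[0,0,0],-1],[[0.7,0,0],[0,0,0],-1],[[0.7,0,0],[0,0,0],-1],[[0.7,0,0],[0,0,0],-1],[[0.7,0,0],[0,0,0],-1],[[0.63,0,0],[0,0,0],-1],[[0,0,0],[0,0,0],-1],[[0,0,0],[0,0,0],-1]])

```text
clock: 8.8
tcp_pos: [0.6606, -0.0887, 0.2104]
orientation: [-0.0, 1.0, -0.0, -0.001]
force: [-0.6, 0.5, -0.5]
grip_width: 0.0856
```

```bash
cat > k.py <<'E'
from h import *
import sys
tag,x,y=sys.argv[1],float(sys.argv[2]),float(sys.argv[3])
print(env.read_state()['tcp_pos'])
c=optics.calibration('wrist'); p,d=optics.grab_frame('wrist'); cv2.imwrite(f'pics/{tag}w.png',p)
W=cloud('wrist',d,c); ok=(d>0)&(W[:,:,2]>.04)&(W[:,:,2]<.055)&(np.hypot(W[:,:,0]-x,W[:,:,1]-y)<.04)
print('knob',W[ok].mean(0),ok.sum())
p,d=optics.grab_frame('scene'); cv2.imwrite(f'pics/{tag}s.png',p)
E
python3 k.py a .662 -.089
```

```text
[ 0.66058312 -0.08869386  0.21036092]
knob [ 0.66475168 -0.09026978  0.04669357] 1003
```

View pics/as.png

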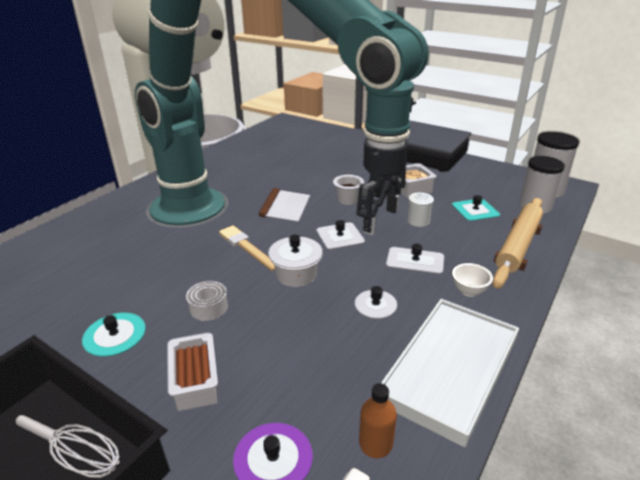

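View pics/aw.png

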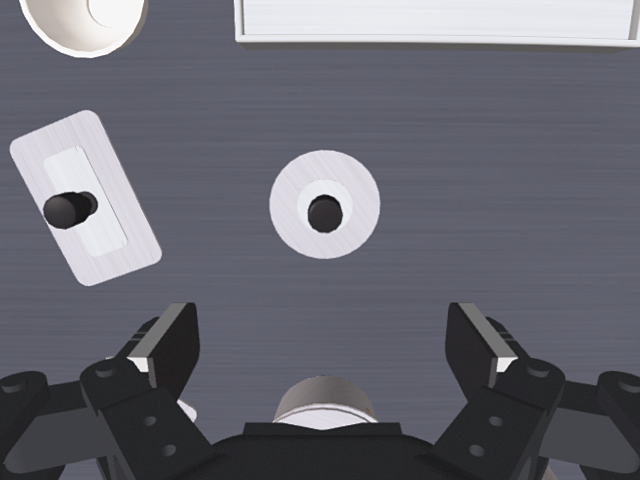

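Call:
play_rows(moves=[[[0.05,0,0.7],[0,0,0],-1],[[0,0,0.8],[0,0,0],-1],[[0,0,0.8],[0,0,0],-1],[[0,0,0.7],[0,0,0],-1],[[0,0,0.47],[0,0,0],-1],[[0,0,0],[0,0,0],-1],[[0,0,0],[0,0,0],-1],[[0,0,0],[0,0,0],1],[[0,0,0],[0,0,0],1],[[0,0,0],[0,0,0],1],[[0,0,0],[0,0,0],1],[[0,0,0],[0,0,0],1],[[0,0,0],[0,0,0],1],[[0,0,0],[0,0,0],1],[[0,0,0],[0,0,0],1]])

```text
clock: 10.78
tcp_pos: [0.6647, -0.089, 0.039]
orientation: [0.0, 1.0, -0.0, 0.0]
force: [-1.1, -0.4, 5.7]
grip_width: 0.0242
```

Call:
play_rows(moves=[[[0,0,-0.4],[0,0,0],1],[[0,0,-0.7],[0,0,0],1],[[0,0,-0.7],[0,0,0],1],[[0,0,-0.7],[0,0,0],1],[[0,0,-0.7],[0,0,0],1],[[-0.586,-0.74,0],[0,0,0],1],[[-0.586,-0.74,0],[0,0,0],1],[[-0.586,-0.74,0],[0,0,0],1],[[-0.586,-0.74,0],[0,0,0],1],[[-0.586,-0.74,0],[0,0,0],1],[[-0.586,-0.74,0],[0,0,0],1],[[-0.586,-0.74,0],[0,0,0],1],[[-0.586,-0.74,0],[0,0,0],1],[[-0.586,-0.74,0],[0,0,0],1],[[-0.586,-0.74,0],[0,0,0],1],[[0,0,0],[0,0,0],1],[[0,0,0],[0,0,0],1]])

```text
clock: 12.9
tcp_pos: [0.3715, 0.2809, 0.1987]
orientation: [0.0, 1.0, -0.0, 0.0]
force: [0.5, 0.0, -2.1]
grip_width: 0.0241
```

```bash
python3 k.py b .371 .281
```

```text
[0.37149861 0.28087678 0.19865117]
knob [0.3950052  0.28037409 0.04715135] 56
```

View pics/bw.png

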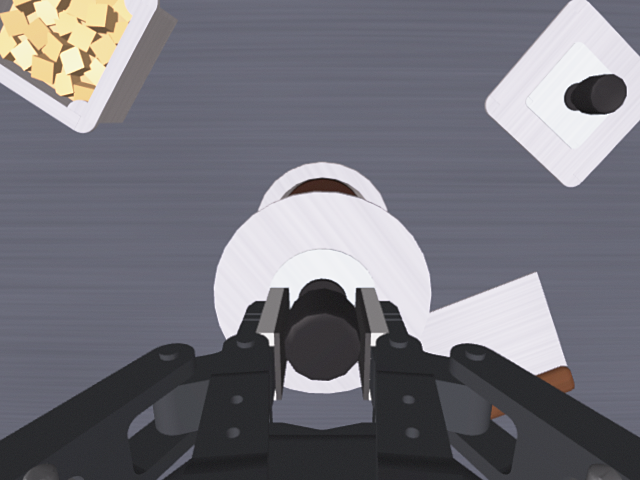

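Call:
play_rows(moves=[[[0,0,0.6],[0,0,0],1],[[0,0,0.6],[0,0,0],1],[[0,0,0.5],[0,0,0],1],[[0,0,0.2],[0,0,0],1],[[0,0,0.1],[0,0,0],1],[[0,0,0.08],[0,0,0],1],[[0,0,0],[0,0,0],1],[[0,0,0],[0,0,0],1]])

```text
clock: 14.0
tcp_pos: [0.3716, 0.2815, 0.0948]
orientation: [-0.0, 1.0, -0.0, 0.0]
force: [0.3, -0.1, -1.2]
grip_width: 0.0243
```

Call:
play_rows(moves=[[[0,0,0.02],[0,0,0],-1],[[0,0,0],[0,0,0],-1],[[0,0,0],[0,0,0],-1],[[0,0,0],[0,0,0],-1],[[0,0,0],[0,0,0],-1],[[0,0,0],[0,0,0],-1],[[0,0,-0.6],[0,0,0],-1],[[0,0,-0.8],[0,0,0],-1],[[0,0,-0.8],[0,0,0],-1],[[0,0,-0.2],[0,0,0],-1],[[0.35,0.738,0],[0,0,0],-1],[[0.35,0.738,0],[0,0,0],-1],[[0.35,0.738,0],[0,0,0],-1],[[0.35,0.738,0],[0,0,0],-1],[[0.35,0.738,0],[0,0,0],-1],[[0,0,0],[0,0,0],-1],[[0,0,0],[0,0,0],-1]])

```text
clock: 16.12
tcp_pos: [0.4581, 0.0972, 0.2125]
orientation: [0.0, 1.0, 0.0, -0.001]
force: [0.0, 0.4, -0.1]
grip_width: 0.0855
```

```bash
python3 k.py c .459 .097
```

```text
[0.45805253 0.09717566 0.21249209]
knob [0.46038814 0.0957561  0.04668788] 986
```

View pics/cw.png

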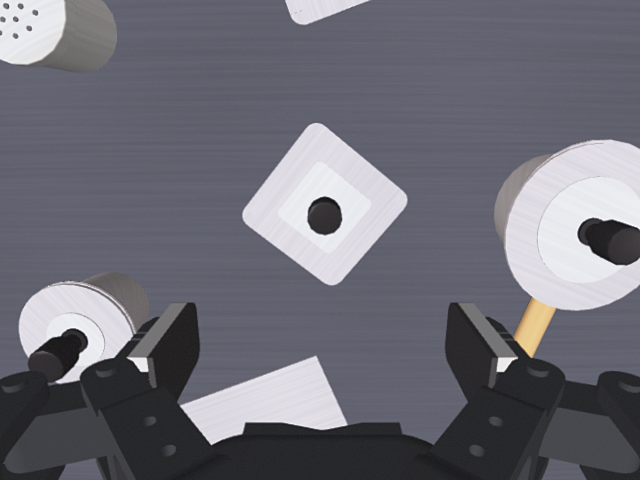

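View pics/cs.png

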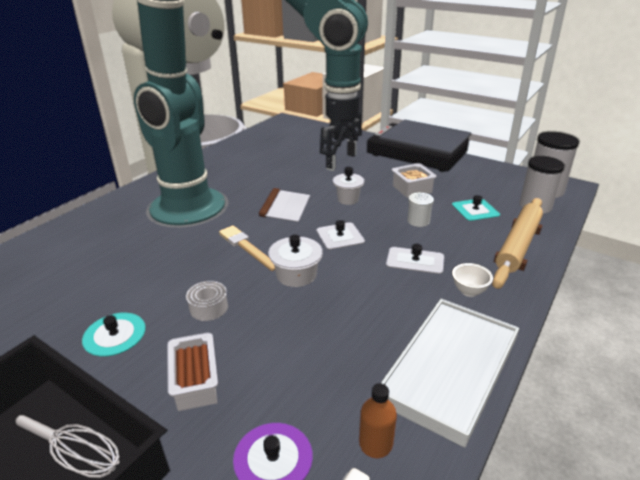

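Call:
play_rows(moves=[[[0.025,0,0.7],[0,0,0],-1],[[0,0,0.8],[0,0,0],-1],[[0,0,0.8],[0,0,0],-1],[[0,0,0.7],[0,0,0],-1],[[0,0,0.51],[0,0,0],-1],[[0,0,0],[0,0,0],-1],[[0,0,0],[0,0,0],-1],[[0,0,0],[0,0,0],1],[[0,0,0],[0,0,0],1],[[0,0,0],[0,0,0],1],[[0,0,0],[0,0,0],1],[[0,0,0],[0,0,0],1],[[0,0,0],[0,0,0],1],[[0,0,0],[0,0,0],1],[[0,0,0],[0,0,0],1]])

```text
clock: 18.1
tcp_pos: [0.4603, 0.0967, 0.0384]
orientation: [0.0, 1.0, -0.0, 0.0]
force: [-2.0, 0.1, 6.3]
grip_width: 0.0243
```

Call:
play_rows(moves=[[[0,0,-0.4],[0,0,0],1],[[0,0,-0.7],[0,0,0],1],[[0,0,-0.7],[0,0,0],1],[[0,0,-0.7],[0,0,0],1],[[0,0,-0.7],[0,0,0],1],[[0.078,-0.696,0],[0,0,0],1],[[0.078,-0.696,0],[0,0,0],1],[[0.078,-0.696,0],[0,0,0],1],[[0.078,-0.696,0],[0,0,0],1],[[0.078,-0.696,0],[0,0,0],1],[[0.078,-0.696,0],[0,0,0],1],[[0.078,-0.696,0],[0,0,0],1],[[0.078,-0.696,0],[0,0,0],1],[[0.078,-0.696,0],[0,0,0],1],[[0.078,-0.696,0],[0,0,0],1],[[0,0,0],[0,0,-0.038],1],[[0,0,0],[0,0,0],1],[[0,0,0],[0,0,0],1]])

```text
clock: 20.35
tcp_pos: [0.4992, 0.4439, 0.1974]
orientation: [0.0, 0.999, 0.039, -0.0]
force: [-0.2, 0.3, -2.2]
grip_width: 0.0241
```

```bash
python3 k.py d .499 .444
```

```text
[0.49923137 0.44386623 0.19738333]
knob [nan nan nan] 0k.py:7: RuntimeWarning: Mean of empty slice.
  print('knob',W[ok].mean(0),ok.sum())
  ret = um.true_divide(
```

View pics/dw.png

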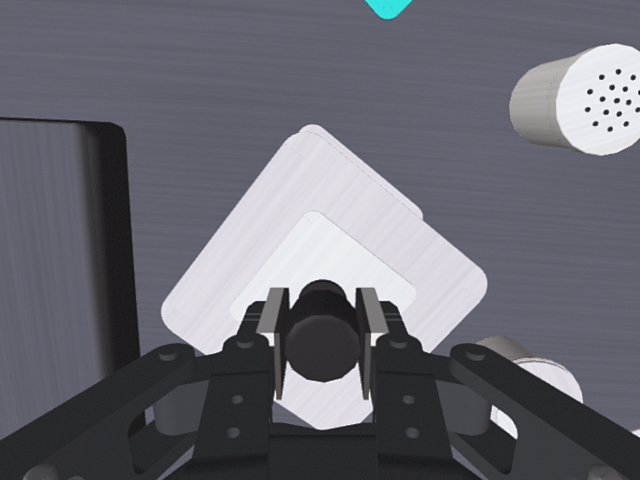

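```bash
python3 - <<'E'
from h import *
P=onplane('wrist',[(340,146),(360,163),(380,180),(400,196),(414,207),(312,125),(300,128)],.055)[:,:2]
for a in (51.3,55.9):
  th=np.radians(a); u=np.array([np.cos(th),np.sin(th)]);v=np.array([-u[1],u[0]])
  print(a,(np.c_[(P-[.4992,.4444])@u,(P-[.4992,.4444])@v]*1000).round(1))
E
python3 - <<'E'
import cv2
p=cv2.imread('pics/dw.png'); cv2.imwrite('pics/dwz.png',cv2.resize(p[100:340,150:500],None,fx=2.2,fy=2.2))
E
```

```text
51.3 [[ 28.2 -47.5]
 [ 11.6 -48.6]
 [ -5.4 -49.7]
 [-22.3 -51.3]
 [-34.2 -52.5]
 [ 49.8 -44.9]
 [ 54.1 -38.4]]
55.9 [[ 24.3 -49.6]
 [  7.7 -49.4]
 [ -9.4 -49.1]
 [-26.3 -49.3]
 [-38.4 -49.6]
 [ 46.1 -48.7]
 [ 50.8 -42.6]]
```

View pics/dwz.png

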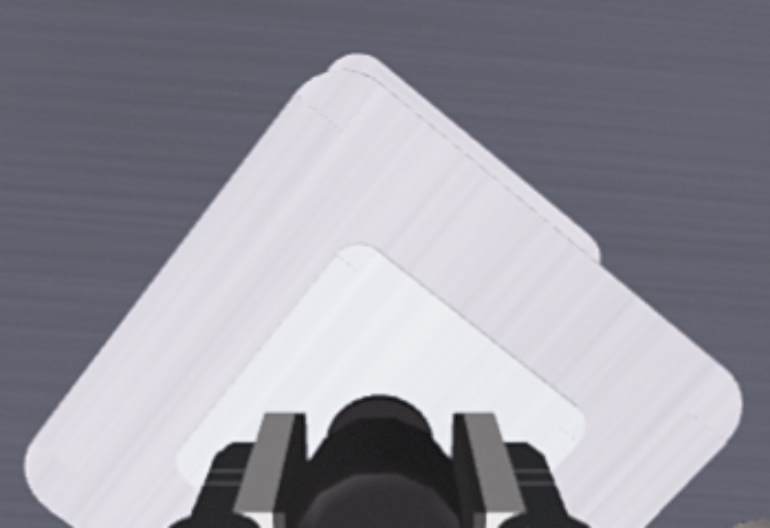

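Call:
play_rows(moves=[[[0,0,0.6],[0,0,0],1],[[0,0,0.6],[0,0,0],1],[[0,0,0.5],[0,0,0],1],[[0,0,0.25],[0,0,0],1],[[0,0,0.15],[0,0,0],1],[[0,0,0.08],[0,0,0],1],[[0,0,0],[0,0,0],1],[[0,0,0],[0,0,0],1]])

```text
clock: 21.45
tcp_pos: [0.4994, 0.4451, 0.0895]
orientation: [-0.0, 0.999, 0.04, 0.0]
force: [-0.4, -0.4, -1.4]
grip_width: 0.0245
```

Call:
play_rows(moves=[[[0,0,0.03],[0,0,0],-1],[[0,0,0],[0,0,0],-1],[[0,0,0],[0,0,0],-1],[[0,0,0],[0,0,0],-1],[[0,0,0],[0,0,0],-1],[[0,0,-0.6],[0,0,0],-1],[[0,0,-0.8],[0,0,0],-1],[[0,0,-0.8],[0,0,0],-1],[[0,0,-0.4],[0,0,0.038],-1],[[0.333,0.685,0],[0,0,0],-1],[[0.333,0.685,0],[0,0,0],-1],[[0.333,0.685,0],[0,0,0],-1],[[0.333,0.685,0],[0,0,0],-1],[[0.333,0.685,0],[0,0,0],-1],[[0.333,0.685,0],[0,0,0],-1],[[0.333,0.685,0],[0,0,0],-1],[[0.333,0.685,0],[0,0,0],-1],[[0.333,0.685,0],[0,0,0],-1],[[0.333,0.685,0],[0,0,0],-1],[[0,0,0],[0,0,0],-1]])

```text
clock: 23.95
tcp_pos: [0.6668, 0.0973, 0.2169]
orientation: [0.001, 1.0, -0.003, 0.0]
force: [0.5, 0.7, 0.3]
grip_width: 0.0855
```

```bash
python3 k.py e .666 .102
```

```text
[0.6668047  0.09733535 0.21694865]
knob [0.66777494 0.10132274 0.04670961] 954
```

View pics/ew.png

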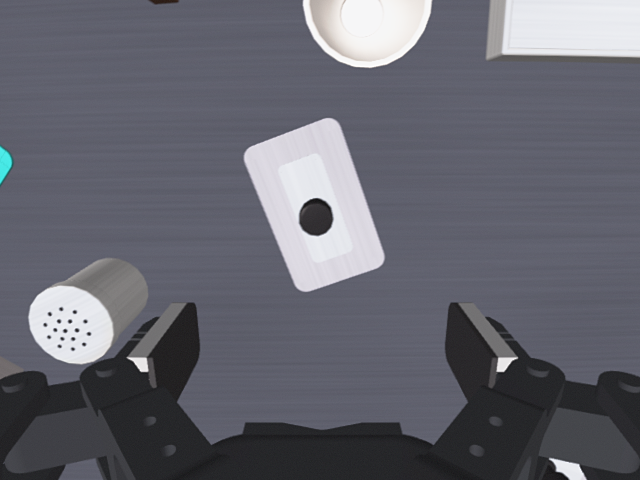

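View pics/es.png

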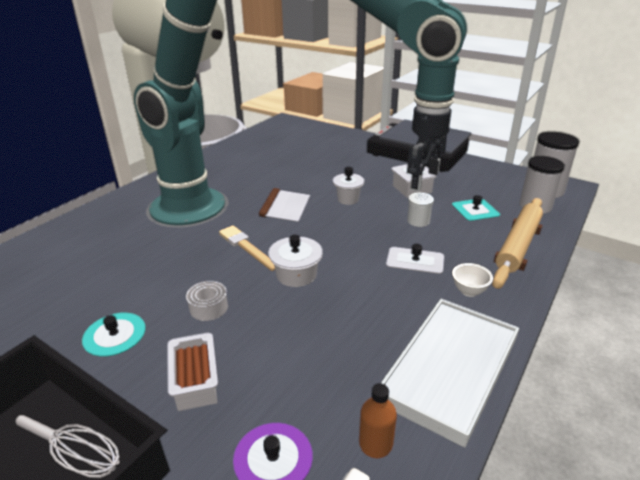

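Call:
play_rows(moves=[[[0,-0.08,0.7],[0,0,0],-1],[[0,0,0.8],[0,0,0],-1],[[0,0,0.8],[0,0,0],-1],[[0,0,0.7],[0,0,0],-1],[[0,0,0],[0,0,0],-1]])

```text
clock: 24.68
tcp_pos: [0.6626, 0.1079, 0.0644]
orientation: [0.0, 1.0, 0.001, -0.003]
force: [-0.9, 0.2, 0.2]
grip_width: 0.0851
```

Call:
play_rows(moves=[[[0,0.08,0.3],[0,0,0],-1],[[0,0,0],[0,0,0],-1],[[0,0,0],[0,0,0],-1],[[0,0,0],[0,0,0],-1]])

```text
clock: 25.18
tcp_pos: [0.6661, 0.1024, 0.0532]
orientation: [-0.0, 1.0, -0.0, 0.001]
force: [0.8, -0.3, 0.3]
grip_width: 0.0855
```

Call:
play_rows(moves=[[[0,0,0.32],[0,0,0],-1],[[0,0,0],[0,0,0],-1],[[0,0,0],[0,0,0],-1],[[0,0,0],[0,0,0],1],[[0,0,0],[0,0,0],1],[[0,0,0],[0,0,0],1],[[0,0,0],[0,0,0],1],[[0,0,0],[0,0,0],1],[[0,0,0],[0,0,0],1],[[0,0,0],[0,0,0],1],[[0,0,0],[0,0,0],1]])

```text
clock: 26.55
tcp_pos: [0.6658, 0.1024, 0.0367]
orientation: [-0.0, 1.0, -0.0, 0.0]
force: [-0.1, -0.3, 4.8]
grip_width: 0.0245
```

Call:
play_rows(moves=[[[0,0,-0.6],[0,0,0],1],[[0,0,-0.8],[0,0,0],1],[[0,0,-0.9],[0,0,0],1],[[0,0,-0.9],[0,0,0],1],[[-0.219,0.681,0],[0,0,0],1],[[-0.219,0.681,0],[0,0,0],1],[[-0.219,0.681,0],[0,0,0],1],[[-0.219,0.681,0],[0,0,0],1],[[-0.219,0.681,0],[0,0,0],1],[[-0.219,0.681,0],[0,0,0],1],[[-0.219,0.681,0],[0,0,0],1],[[-0.219,0.681,0],[0,0,0],1],[[-0.219,0.681,0],[0,0,0],1],[[-0.219,0.681,0],[0,0,0],1],[[-0.219,0.681,0],[0,0,0],1],[[-0.219,0.681,0],[0,0,0],1],[[-0.219,0.681,0],[0,0,0],1],[[-0.219,0.681,0],[0,0,0],1],[[-0.219,0.681,0],[0,0,0],1],[[-0.219,0.681,0],[0,0,0],1]])

```text
clock: 29.05
tcp_pos: [0.4891, -0.4431, 0.1949]
orientation: [-0.001, 1.0, -0.0, -0.001]
force: [-0.6, 0.5, -1.9]
grip_width: 0.0242
```

Call:
play_rows(moves=[[[0,0,0],[0,0,0.0636],1],[[0,0,0],[0,0,0.0636],1],[[0,0,0],[0,0,0.0636],1],[[0,0,0],[0,0,0.0636],1],[[0,0,0],[0,0,0.0636],1],[[0,0,0],[0,0,0.0636],1],[[0,0,0],[0,0,0.0636],1],[[0,0,0],[0,0,0.0636],1],[[0,0,0],[0,0,0],1],[[0,0,0],[0,0,0],1],[[0,0,0],[0,0,0],1]])

```text
clock: 30.42
tcp_pos: [0.4901, -0.4425, 0.196]
orientation: [-0.0, 0.862, -0.508, -0.0]
force: [0.1, -0.9, -1.5]
grip_width: 0.0241
```

```bash
python3 k.py f .49 -.443 2>/dev/null
python3 - <<'E'
from h import *
p,d=optics.grab_frame('top'); cv2.imwrite('pics/f_t.png',p)
E
```

```text
[ 0.49009084 -0.44247563  0.19603879]
knob [nan nan nan] 0
```

View pics/fw.png

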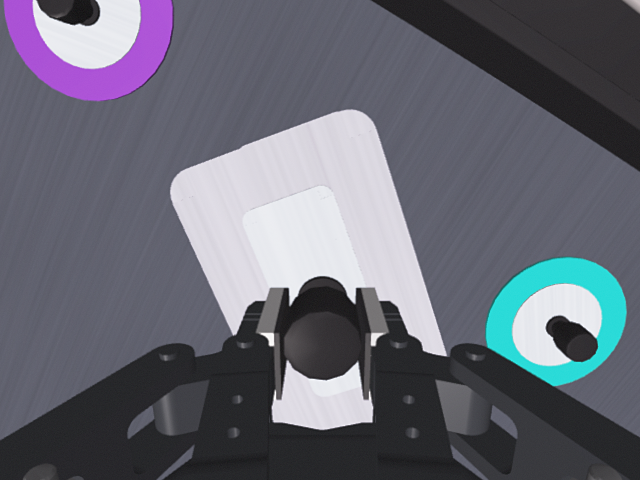

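View pics/fs.png

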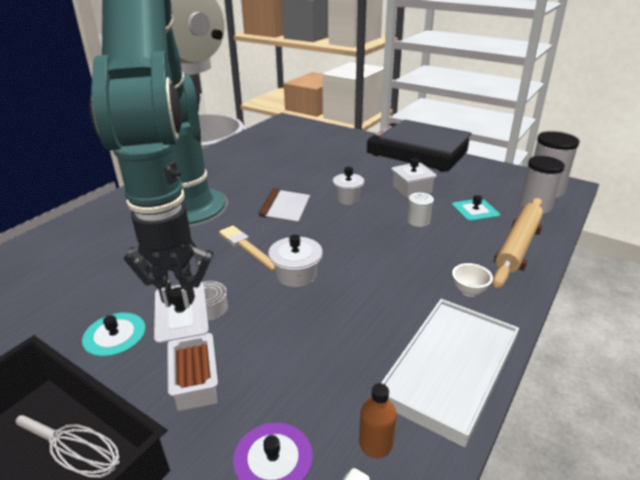

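Call:
play_rows(moves=[[[0,0,0.6],[0,0,0],1],[[0,0,0.6],[0,0,0],1],[[0,0,0.5],[0,0,0],1],[[0,0,0.3],[0,0,0],1],[[0,0,0.2],[0,0,0],1],[[0,0,0.08],[0,0,0],1],[[0,0,0],[0,0,0],1],[[0,0,0],[0,0,0],1]])

```text
clock: 31.58
tcp_pos: [0.4906, -0.4429, 0.0831]
orientation: [0.0, 0.861, -0.508, 0.001]
force: [-0.2, 0.3, -2.0]
grip_width: 0.0243
```

Call:
play_rows(moves=[[[0,0,0.02],[0,0,0],-1],[[0,0,0],[0,0,0],-1],[[0,0,0],[0,0,0],-1],[[0,0,0],[0,0,0],-1],[[0,0,0],[0,0,0],-1],[[0,0,0],[0,0,0],-1],[[0,0,-0.6],[0,0,0],-1],[[0,0,-0.8],[0,0,0],-1],[[0,0,-0.8],[0,0,0],-1],[[0,0,-0.8],[0,0,0],-1],[[0,0,-0.4],[0,0,0],-1],[[-0.7,0,0],[0,0,0],-1],[[-0.7,0,0],[0,0,0],-1],[[-0.7,0,0],[0,0,0],-1],[[0,0,0],[0,0,0],-1],[[0,0,0],[0,0,0],-1]])

```text
clock: 33.58
tcp_pos: [0.4396, -0.3512, 0.2511]
orientation: [0.0, 0.861, -0.508, 0.0]
force: [0.2, -0.4, 0.2]
grip_width: 0.0847
```

```bash
python3 k.py g .49 -.443 2>/dev/null
python3 - <<'E'
from h import *
p,d=optics.grab_frame('top'); cv2.imwrite('pics/g_t.png',p); W=cloud('top',d)
for n,(x,y,h,R) in {'sq':(.4992,.4444,.055,.05),'sm':(.3713,.2812,.06,.044),'lg':(.4555,-.089,.06,.06),'ob':(.4905,-.4426,.05,.05)}.items():
    r=np.hypot(W[:,:,0]-x,W[:,:,1]-y); k=(d>0)&(r<.03)&(abs(W[:,:,2]-(h+.041))<.008)
    pl=(d>0)&(r<R)&(abs(W[:,:,2]-(h+.003))<.008)
    Q=W[pl]; A=np.c_[Q[:,:2]-Q[:,:2].mean(0),np.ones(len(Q))]; s=np.linalg.lstsq(A,Q[:,2],rcond=None)[0] if len(Q)>3 else None
    print(n,'knob',W[k].mean(0).round(4),k.sum(),'plate z',s[2].round(4),'exp',h+.003,'tilt',s[:2].round(3),len(Q))
E
```

```text
[ 0.43962147 -0.35115006  0.25111827]
knob [ 0.48990688 -0.44331837  0.0534755 ] 7940
sq knob [0.4971 0.4446 0.0943] 95 plate z 0.0576 exp 0.058 tilt [-0.005  0.002] 1081
sm knob [0.3695 0.2805 0.0995] 94 plate z 0.0621 exp 0.063 tilt [-0.004  0.001] 854
lg knob [ 0.4531 -0.0866  0.0993] 89 plate z 0.0619 exp 0.063 tilt [0.    0.005] 1725
ob knob [nan nan nan] 0 plate z 0.0517 exp 0.053000000000000005 tilt [-0.017 -0.008] 251<stdin>:7: RuntimeWarning: Mean of empty slice.
  ret = um.true_divide(
```

View pics/gs.png

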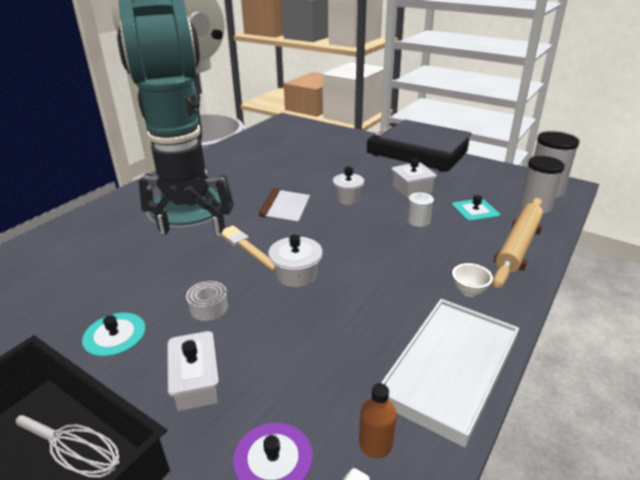

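View pics/g_t.png

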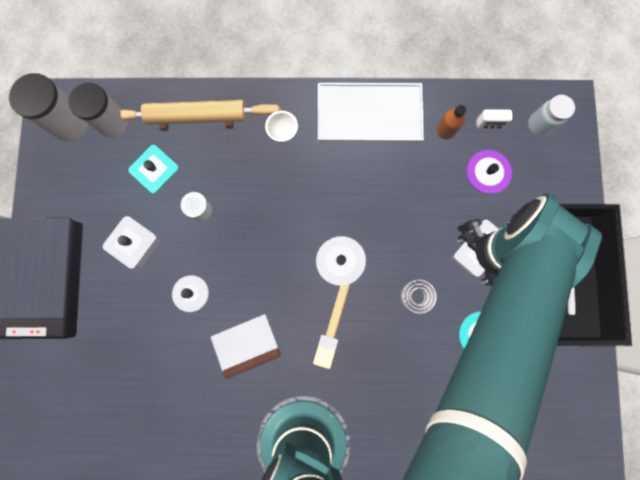

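Run:
```python
from h import *
c=optics.calibration('wrist'); p,d=optics.grab_frame('wrist'); W=cloud('wrist',d,c); Z=W[:,:,2]
r=np.hypot(W[:,:,0]-.4905,W[:,:,1]+.4426)
pl=(d>0)&(r<.06)&(abs(Z-.053)<.006); Q=W[pl]; A=np.c_[Q[:,:2]-Q[:,:2].mean(0),np.ones(len(Q))]
print('plate',np.linalg.lstsq(A,Q[:,2],rcond=None)[0],len(Q)); k=(d>0)&(r<.04)&(Z>.085)&(Z<.1); print('knob',W[k].mean(0))
rr=cv2.minAreaRect((Q[:,:2]*1000).astype(np.float32)); print(rr)
print(env.read_state()['force'],env.read_state()['dq'].round(3)); env.sign_off()
```

```text
plate [1.10999743e-03 5.79766358e-05 5.34053902e-02] 15020
knob [ 0.49162084 -0.4427726   0.09070974]
((489.22564697265625, -441.86407470703125), (81.70744323730469, 116.99215698242188), 48.93013381958008)
[ 0.00472359 -0.43802592 -0.33493998] [-0.    -0.004 -0.002  0.004  0.001  0.001 -0.001]
the job is handed in; nothing more can be done
```

All four lids are on their own tubs. I picked each one up by its knob, lowered it onto its tub and released it, then handed the job in at about 34 s of the 120 s allowed.

**Final checks:**
- **Lid height:** the plate tops measured within about 1 mm of where a seated lid should be. The top camera gave 57.6, 62.1 and 61.9 mm for the square, small round and large round tubs (58, 63 and 63 expected). The wrist camera gave 53.4 mm for the oblong (53 expected).
- **Tilt:** all four lids came out at 0.005 rad or less in those fits.
- **Centring:** the knobs of the square, small round and oblong lids sit about 1 to 2 mm from their tub centres. The large round knob is about 3.5 mm off, still well inside the 12 mm limit.
- **Bystanders:** in the last pictures the shaker and the cutters look to be where they started, judged by eye and not measured again. The arm stood clear of everything.

**Failed or off-target checks:**
- **Oblong, top view:** the arm blocked the top camera, so that check found no knob and gave an unreliable tilt of 0.017 rad on few points. I used the wrist camera for that lid instead.
- **Oblong, approach:** one position reading above this lid was taken before the arm had settled. I corrected it before gripping.

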